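Set the mixer knob to its mark and clip the guard cover over it

ROBOT

A 6-joint arm with a two-finger parallel gripper is mounted at the origin on a cart in front of the work surface, level with it; the furniture and walls round the work are solid. World frame = base frame: x ahead of the robot, y to its left, z up, the work surface at z = 0. Lengths are in m, angles in rad, forces in N, time in s.
With the tool pointing down it reaches from about 0.35 to 0.85 m from the base axis. Payload 8.1 kg.
Tool frame: the origin (TCP) lies on the mounting face of the last link; the fingertips stand 186 mm ahead of it and the grasp point (between the pads) lies 167 mm ahead of it (robot.finger_overhang is the distance from the TCP to the fingertips, in m); z points along the fingers, y is the line along which they close (so a half turn about z gives the same grasp; the last joint's range is limited). The gripper opens to 93 mm and grips with 3 to 60 N. Pads are 15 mm wide; open, the fingers measure 128 mm over their backs; the gripper's body (75 mm by 188 mm) begins 65 mm behind the grasp point.
Start: joints at [-1.351, 0.13, 1.488, -0, 1.523, -0.085], TCP at [0.18, -0.572, 0.405] pointing down, gripper open.
Joint ranges: [-2.96, 2.96], [-0.89, 2.26], [0.02, 2.5], [-1.34, 4.48], [0, 2.73], [-2.66, 2.66]. Speed limits (rad/s): [2.39, 2.39, 2.79, 3.14, 3.14, 3.14].

INTERFACE

Orientations are given as a rotation vector (axis times angle).
In Python, from plant import readout, read_camera, get_calibration, job, robot gives the robot as it stands.
- The arm moves only by the shell command python3 -m handwheel 'ROWS' [FORCE]. ROWS is JSON, a list of rows, each a list of 5 numbers: the shift along the world's x, y, z in cm, then the turn about the world's z in rad, then the closure, from 0 (fully open) to 1 (shut). In form: [[tx, ty, tz, spin, gripper], ...]. A call has 1 to 10 rows; each row shifts and turns the commanded pose from where the row before left it; what a row does not reach is not made up. A row lasts 1/8 s, in which the tool goes at most 62.5 mm and 10.7 degrees, less where a joint would pass 70% of its speed; a pose out of reach is approached as far as the arm can. A call is refused whole if a number of a shift passes 6.25 or a number of a turn 0.188, either way. A call with a gripper value outside its range is refused whole. The fingers move at their own pace and stop on an object; FORCE is the grip in N (left out, the last holds). Time passes only in rows, so rows that do not move let the fingers close. It gives the time, the measured TCP pose, the force, the opening and the grip force at its end, in the units of the state.
- readout.read_state(): the state, without advancing time (a new reading comes with each control period).
- read_camera(name): name is "scene" or "top" or "wrist"; returns the picture (384x512x3 uint8, red, green, blue); there is no depth.
- get_calibration(name): a dict with "fovy" (degrees; the focal length in pixels is half the picture's height over the tangent of half this angle, whatever the lens; pixels are square), "cx", "cy" (the principal point, pixels), "dist_coeffs" ([k1, k2, p1, p2, k3] as OpenCV has them; the pictures are not rectified), "pose" (4x4, takes a point from camera to world coordinates). Camera axes: x right, y down, z forward; pixel columns grow to the right and rows downward; lengths in m; the calibration is good to about 2 mm. A picture is of the moment at which its call begins: read the wrist's pose just before it. get_calibration takes no time and is no camera call; for the wrist camera it gives the pose at the moment of the call.
- job.close_job(): hands the job in; it is judged then, once.
The state is a dict: "t": time; "q": joint angles; "dq": joint speeds; "joint_torque": joint torques, N m; "tool_pos": TCP position; "orientation": TCP orientation; "force": force on the tool from outside, world axes, zero at the start; "wrist_torque": the same for the moment, N m; "opening": finger opening in m; "gripper_force": force on a finger pad.
Only numpy, scipy, OpenCV 4.12 (cv2) and the standard library are available. Lean on these libraries where they do the work, as an engineer would, in place of code of your own. Each camera call takes 0.05 s, during which the arm holds its last target. There are 200 camera calls.

TASK

Turn the knob on top of the small white bench mixer until its pointer stands at the raised triangular mark, then take the clip cover by its fin and press it down over the knob until both side catches snap into the cover's windows. Keep pressing the cover firmly down against its rubber seal: finish while still holding and pressing it, without letting go, and leave the cup, label roll, timer and forceps where they are.

Things in the scene. Friction and masses are not known exactly. Their poses are not given: they have to be found in the camera images.
- mixer: Bench mixer, fixed: white box 110 (its x) x 96 (its y) x 40 mm high, dark display on its front (-x) face. Origin: centre of its underside, on the worktop. Centred on the box top stands a grey boss with the knob on it; round the boss foot lies a black rubber seal.
- boss_top (a point): Centre of the top of the grey boss, 26 mm above the box top, 66 mm above the worktop. The boss is 72 (mixer x) x 56 (mixer y) mm; its upper 13 mm taper to 61 x 45 mm.
- seal: Black rubber frame round the boss foot, 88 x 72 mm outside, its top 4 mm above the box top (44 mm above the worktop); springy: gives about 4 N per mm, at most 3.5 mm. Origin at the centre of its underside, level with the box top.
- catch_l (a joint): Spring catch in the boss's +y side: a steel nose 17 mm wide (x), tip 4.5 mm out from the boss side and 10 mm above the box top. Value: metres pushed in, 0 = fully out; about 3 N at first, 1.2 N per mm more.
- catch_r (a joint): The same catch in the -y side.
- knob (a joint): Angle of the black knob on the boss (rad). 0: the pointer stands at the mark; grows anticlockwise seen from above; it starts negative (between -1.4 and -0.6, so turn it anticlockwise); stops at -1.6 and +0.7. Stays where it is left (friction 0.05 N m).
- knob_grip (a point): On the knob's axis, half way up its grip bar. The bar is 34 mm long along the pointer direction, 10 mm wide and 17 mm high; it stands on a disc of 29 mm diameter, 4.5 mm thick; the bar's top is 21 mm above the boss top (87 mm above the worktop). This point is 12.5 mm above the boss top. The point's -x axis is the pointer direction.
- pointer (a point): Tip of the knob's wedge-shaped pointer, 22.5 mm from the knob axis (white line along the bar's top on that side).
- mark (a point): Tip of the small raised white triangle on the boss top, 24.5 mm from the knob axis toward the mixer's front (-x): the index mark. The other white lines are plain scale ticks.
- cover: Loose plain grey clip cover: a cap 82 (its x) x 66 (its y) x 53 mm high plus a fin on top, open below, walls 3.5 mm (inside 75 x 59 mm, 49 mm deep), about 0.12 kg, standing mouth down on the worktop. Origin: centre of its lower rim. It fits over the boss with its x along the mixer's x, either way round, 1.5 mm play per side.
- cover_window (a point): Middle of the window in the cover's +y wall (another in the -y wall): 28 mm wide, 3 to 18 mm above the rim. Pressed down, the lip below meets the catches with the rim about 13 mm above the box top (10 to 20 N in all); the force drops at about 8 mm and they spring out into the windows by 5 mm. The rim meets the seal at 4 mm; unpressed it rests near 3 mm; fully pressed 0.5 mm.
- cover_fin (a point): Middle of the upright grip fin on the cover's top: fin 50 mm along the cover's x, 12 mm thick along its y, from 53 to 81 mm above the rim. This point is 66 mm above the rim.
- cup: Bystander: lidded sample cup, 64 mm wide, 66 mm high, origin at underside centre. Leave alone.
- label_roll: Bystander: roll of white labels, 72 mm wide, 32 mm high, lying flat, origin at underside centre. Leave alone.
- timer: Bystander: white timer 58 x 66 x 19 mm, origin at underside centre. Leave alone.
- forceps: Bystander: steel forceps 16 x 126 x 8 mm lying flat, origin at underside centre. Leave alone.

How it is judged:
By the outcome, as a careful person would: the job done as asked, in the order asked, and still so for the second after the job is handed in, while the arm keeps its last pose, push and grip.
It also fails if it takes over 58 s, if anything falls off the work surface, if the arm or the gripper's body presses on something with over 40 N, if the wrist force passes 120 N, or if a joint passes its speed limit or range.

## Working session

There is one attempt and no reset: what is moved stays moved. The work goes in short steps, Python scripts to look and compute and a shell command to move; the robot and the scene stay as the last step left them, time stands still between calls to the robot, and variables do not carry over. Pictures are saved under pics/ and viewed, at most 10 in all, crops included, and the job is handed in when it is done.

```bash
ls; mkdir -p pics
python3 - <<'E'
from plant import readout, read_camera, get_calibration
import cv2,numpy as np
print(readout.read_state())
for n in ("scene","top"):
    c=get_calibration(n);print(n,c)
    cv2.imwrite(f"pics/{n}0.png",read_camera(n)[:,:,::-1])
E
```

```text
pics
{'t': 0.0, 'q': array([-1.35140455e+00,  1.31175420e-01,  1.48931615e+00,  2.15420186e-06,
        1.52300318e+00, -8.54168002e-02]), 'dq': array([-0.00090253,  0.00135499,  0.00057146, -0.00043391, -0.00059663,
        0.00014136]), 'joint_torque': array([-2.75764805e-04, -5.59845829e+01, -4.91757846e+01,  7.67926709e-02,
        3.55977821e-02, -1.77231482e-04]), 'tool_pos': array([ 0.18002611, -0.57210414,  0.40365837]), 'orientation': array([-3.10330227e+00, -4.76652553e-01,  1.96504815e-04]), 'force': array([0.07296945, 0.22689859, 0.20824601]), 'wrist_torque': array([-0.03627283, -0.00207063, -0.01049431]), 'gripper_force': 0.0, 'opening': 0.09296256653863633}
scene {'fovy': 47.33267231998023, 'cx': 258.1648630371939, 'cy': 188.67417016442272, 'dist_coeffs': array([-0.14569125,  0.        ,  0.        ,  0.        ,  0.        ]), 'pose': array([[-5.36199188e-01, -5.72457226e-01,  6.20308918e-01,
        -5.40312802e-02],
       [-8.44091131e-01,  3.62976063e-01, -3.94662565e-01,
         7.44255716e-01],
       [ 7.70148289e-04, -7.35215004e-01, -6.77833538e-01,
         7.57786465e-01],
       [ 0.00000000e+00,  0.00000000e+00,  0.00000000e+00,
         1.00000000e+00]])}
top {'fovy': 47.62661099532596, 'cx': 252.24181017338879, 'cy': 198.10406700976026, 'dist_coeffs': array([-0.12846818,  0.        ,  0.        ,  0.        ,  0.        ]), 'pose': array([[ 0.00763174, -0.98744681,  0.15776742,  0.4028614 ],
       [-0.99992163, -0.00910155, -0.00859588,  0.33214809],
       [ 0.0099239 , -0.15768946, -0.98743888,  0.97986286],
       [ 0.        ,  0.        ,  0.        ,  1.        ]])}
```

View pics/top0.png

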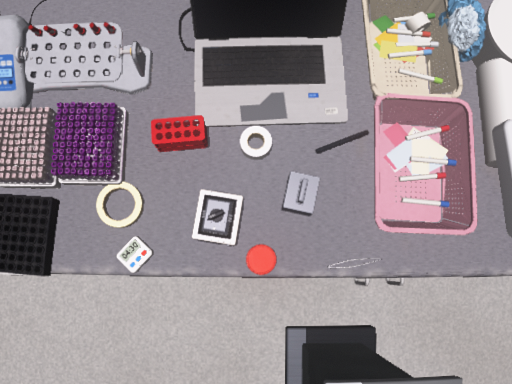

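View pics/scene0.png

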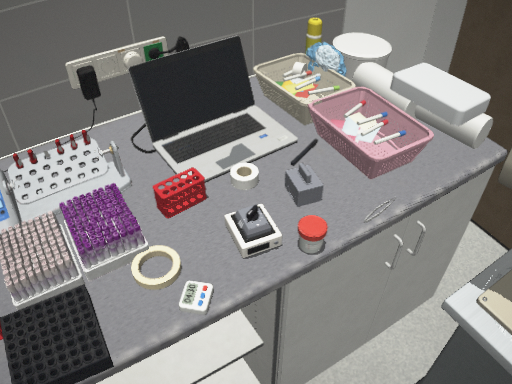

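The top view shows the mixer around (218,217), the cover around (301,193), the cup at (262,260) and the forceps at (354,263). I'll enlarge both views.

Run:
```python
import cv2,numpy as np
a=cv2.imread("pics/top0.png")[165:255,185:330]
b=cv2.imread("pics/scene0.png")[155:260,215:335]
cv2.imwrite("pics/c1.png",cv2.resize(a,None,fx=5.5,fy=5.5,interpolation=cv2.INTER_CUBIC))
cv2.imwrite("pics/c2.png",cv2.resize(b,None,fx=5.5,fy=5.5,interpolation=cv2.INTER_CUBIC))
```

```text
(no output)
```

View pics/c1.png

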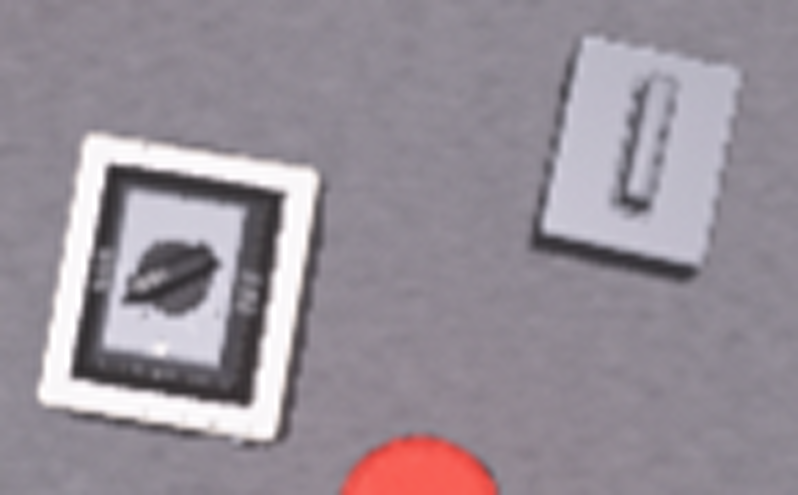

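The mixer's front faces the robot, with the mark at crop (162,348) and the pointer tip near (125,300). Box-top corners are about (85,133), (320,172), (278,440) and (40,403). Cover-top corners are about (585,37), (742,68), (697,265) and (541,235).

```bash
cat > h.py <<'E'
import numpy as np,cv2
from plant import readout, read_camera, get_calibration
def KD(c):
    f=192/np.tan(np.radians(c["fovy"])/2)
    return np.array([[f,0,c["cx"]],[0,f,c["cy"]],[0,0,1]]),np.array(c["dist_coeffs"])
def back(c,px,z):
    K,D=KD(c);u=cv2.undistortPoints(np.array(px,float).reshape(-1,1,2),K,D)[:,0]
    T=c["pose"];d=np.c_[u,np.ones(len(u))]@T[:3,:3].T
    return T[:3,3]+d*((np.reshape(z,(-1,1))-T[2,3])/d[:,2:])
def proj(c,P):
    K,D=KD(c);M=np.linalg.inv(c["pose"])
    return cv2.projectPoints(np.array(P,float).reshape(-1,3),cv2.Rodrigues(M[:3,:3])[0],M[:3,3],K,D)[0][:,0]
E
python3 - <<'E'
from h import *
c=get_calibration("top")
f=lambda p:(np.array(p)+.5)/5.5-.5+[185,165]
for n,p,z,ab in (("mix",[(85,133),(320,172),(278,440),(40,403)],.04,(.11,.096)),("cov",[(585,37),(742,68),(697,265),(541,235)],.053,(.082,.066))):
    P=back(c,f(p),z);print(n,P.mean(0),np.linalg.norm(P-np.roll(P,1,0),axis=1))
    a=(P[0]+P[1]-P[2]-P[3]);b=P[0]+P[3]-P[1]-P[2]
    print(np.degrees(np.arctan2(a[1],a[0])),np.degrees(np.arctan2(-b[0],b[1])))
P=back(c,f([(175,277),(125,300),(218,263),(162,348)]),[.087,.08,.087,.067]);print(P)
print(np.degrees(np.arctan2(*(P[1]-P[2])[1::-1])),np.degrees(np.arctan2(*(P[1]-P[0])[1::-1])))
P=back(c,f([(661,78),(642,208)]),.081);print(P.mean(0),P)
s=readout.read_state()["orientation"];R=cv2.Rodrigues(s)[0];print(R)
w=get_calibration("wrist");print(w["pose"],w["fovy"])
E
```

```text
mix [0.51166193 0.39933729 0.04      ] [0.10894753 0.09523923 0.10759976 0.09471613]
-8.039125211884334 -8.613116959794501
cov [0.56541931 0.21794378 0.053     ] [0.08148256 0.06363552 0.0812656  0.06227125]
-13.116275434666415 -10.625122115740588
[[0.50957985 0.39814279 0.087     ]
 [0.50147494 0.41741835 0.08      ]
 [0.51503267 0.38207113 0.087     ]
 [0.4845818  0.4040649  0.067     ]]
110.98474568306737 112.80559186417636
[0.56359234 0.2175017  0.081     ] [[0.58889313 0.21356222 0.081     ]
 [0.53829156 0.22144117 0.081     ]]
[[ 9.53909699e-01  3.00093577e-01 -3.63154233e-04]
 [ 3.00093768e-01 -9.53908382e-01  1.59060168e-03]
 [ 1.30913479e-04 -1.62627069e-03 -9.99998669e-01]]
[[ 0.30002589 -0.92627136 -0.22804788  0.24352612]
 [-0.95393045 -0.29159741 -0.0706233  -0.55125815]
 [-0.00108184  0.23873064 -0.97108522  0.38485422]
 [ 0.          0.          0.          1.        ]] 60.69490142931827
```

```bash
python3 -m handwheel '[[2.4,5.6,0,0.165,0],[2.4,5.6,0,0.165,0],[2.4,5.6,0,0.165,0],[2.4,5.6,0,0.165,0],[2.4,5.6,0,0.165,0],[2.4,5.6,0,0.165,0],[2.4,5.6,0,0.165,0],[2.4,5.6,0,0.165,0],[2.4,5.6,0,0.165,0],[2.4,5.6,0,0.165,0]]'
python3 -m handwheel '[[2.9,4.6,0,0,0],[2.9,4.6,0,0,0],[2.9,4.6,0,0,0],[2.9,4.6,0,0,0],[2.9,4.6,0,0,0],[0,0,0,0,0],[0,0,0,0,0]]'
cat > snap.py <<'E'
import sys,json
from h import *
n=sys.argv[1];c=get_calibration("wrist");im=read_camera("wrist")
cv2.imwrite(f"pics/{n}.png",im[:,:,::-1]);np.save(f"pics/{n}.npy",c["pose"]);print(c)
print(readout.read_state()["tool_pos"])
E
python3 snap.py w1
python3 -m handwheel '[[-1.3,4.6,0,0,0],[-1.3,4.6,0,0,0],[-1.3,4.5,0,0,0],[-1.3,4.5,0,0,0],[0,0,0,0,0],[0,0,0,0,0]]'
python3 snap.py w2
```

```text
t: 1.35
tool_pos: [0.4203, -0.0103, 0.4047]
orientation: [1.749, 2.609, 0.0]
force: [1.4, -0.3, -0.3]
opening: 0.0929
gripper_force: 0.0
t: 2.22
tool_pos: [0.5649, 0.2176, 0.4039]
orientation: [-1.756, -2.604, 0.002]
force: [0.4, -0.3, 0.3]
opening: 0.0928
gripper_force: 0.0
{'fovy': 60.69490142931827, 'cx': 253.03191302683823, 'cy': 191.68592498337802, 'dist_coeffs': array([-0.06696728,  0.        ,  0.        ,  0.        ,  0.        ]), 'pose': array([[ 0.9269871 ,  0.36439123,  0.08896032,  0.54074336],
       [ 0.37509112, -0.89974354, -0.22308792,  0.27971971],
       [-0.0012498 ,  0.24016785, -0.97073057,  0.38494659],
       [ 0.        ,  0.        ,  0.        ,  1.        ]])}
[0.5647839  0.21704102 0.40451021]
t: 3.02
tool_pos: [0.5132, 0.3985, 0.4053]
orientation: [1.757, 2.603, 0.0]
force: [-0.5, -0.8, 0.2]
opening: 0.0927
gripper_force: 0.0
{'fovy': 60.69490142931827, 'cx': 253.03191302683823, 'cy': 191.68592498337802, 'dist_coeffs': array([-0.06696728,  0.        ,  0.        ,  0.        ,  0.        ]), 'pose': array([[ 0.92742855,  0.36276755,  0.09097247,  0.48918893],
       [ 0.37399858, -0.90032548, -0.22257379,  0.46066848],
       [ 0.00116229,  0.24044487, -0.9706621 ,  0.38634558],
       [ 0.        ,  0.        ,  0.        ,  1.        ]])}
[0.51346207 0.39817108 0.4052616 ]
```

View pics/w2.png

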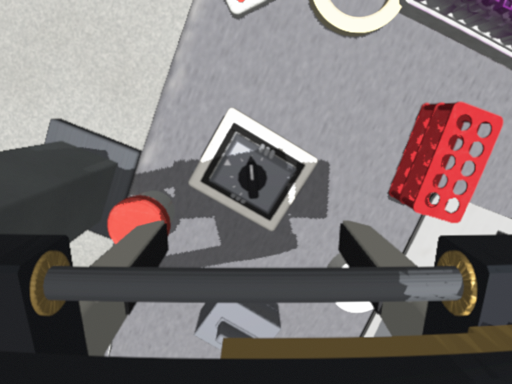

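View pics/w1.png

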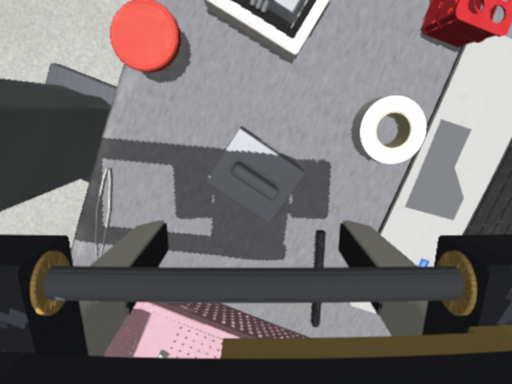

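The wrist views show the mixer around (252,170) and the cover around (256,175). I'll make one enlarged montage for exact corners.

Run:
```python
import cv2,numpy as np
a=cv2.imread("pics/w2.png")[100:235,185:320]
b=cv2.imread("pics/w1.png")[120:230,200:310]
b=np.clip(b.astype(float)*1.3,0,255).astype('u1');a=np.clip(255*(a/255.)**.6,0,255).astype('u1')
r=lambda i:cv2.resize(i,(400,400),interpolation=cv2.INTER_CUBIC)
cv2.imwrite("pics/m.png",np.hstack([r(a),r(b)]))
```

```text
(no output)
```

View pics/m.png

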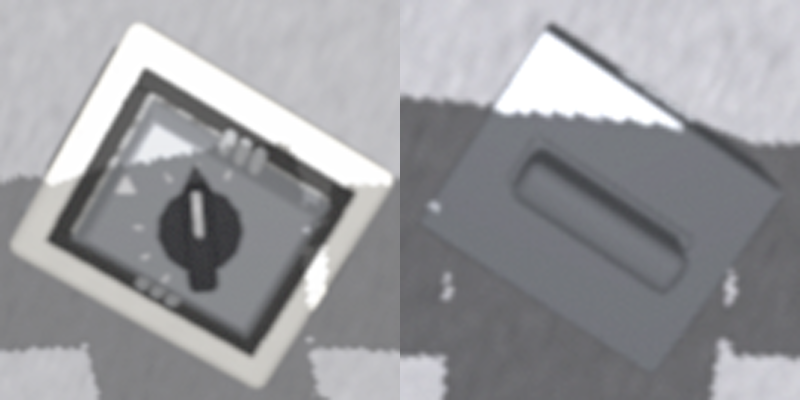

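Mixer corners in the left half are (137,22), (393,180), (262,388) and (12,243). The pointer tip is at (194,170), the bar's tail at (203,288), and the mark at (125,187). Cover-top corners in the right half are (550,24), (780,190), (655,372) and (422,222).

```bash
cat > fit.py <<'E'
from h import *
from scipy.optimize import least_squares
c=get_calibration("wrist")
def fit(pose,px,dims,z,x0):
    c["pose"]=pose;a,b=dims[0]/2,dims[1]/2
    # order: choose by nearest
    def pts(v):
        k=np.cos(v[2]);s=np.sin(v[2]);L=np.array([[a,b],[a,-b],[-a,-b],[-a,b]])
        return np.c_[L@np.array([[k,s],[-s,k]])+v[:2],np.full(4,z)]
    q=proj(c,pts(x0));o=[np.argmin(np.linalg.norm(px-i,axis=1)) for i in q];p=px[o]
    r=least_squares(lambda v:(proj(c,pts(v))-p).ravel(),x0);return r.x,np.round(r.fun,1)
if __name__=="__main__":
    f=lambda p,s,o:(np.array(p)+.5)/s-.5+o
    m=lambda p:f(p,400/135,[185,100])
    P2=np.load("pics/w2.npy");P1=np.load("pics/w1.npy")
    x,r=fit(P2,m([(137,22),(393,180),(262,388),(12,243)]),(.11,.096),.04,[.511,.399,-.145]);print("mix",x,r)
    y,r=fit(P1,f([(150,24),(380,190),(255,372),(22,222)],400/110,[200,120]),(.082,.066),.053,[.565,.218,-.2]);print("cov",y,r)
    c["pose"]=P2
    Q=back(c,m([(194,170),(203,288),(195,195),(201,237),(125,187)]),[.08,.087,.087,.087,.067]);print(Q)
    k=lambda d:np.arctan2(d[1],d[0])
    print(k(Q[0,:2]-x[:2]),k(x[:2]-Q[1,:2]),k(Q[2]-Q[3]),"mark",k(Q[4,:2]-x[:2]),x[2]+np.pi)
E
python3 fit.py
```

```text
mix [ 0.51300291  0.40173103 -0.15674498] [ 2.8 -0.7 -0.4  1.8 -2.3  1.7 -0.1 -2.1]
cov [ 0.56710649  0.21972142 -0.21129982] [ 2.1  0.1 -0.1  0.4 -1.  -0.6 -1.   0.2]
[[0.50285914 0.42047407 0.08      ]
 [0.51926031 0.3874058  0.087     ]
 [0.50574737 0.41424623 0.087     ]
 [0.51246995 0.40255737 0.087     ]
 [0.4843191  0.40496639 0.067     ]]
2.0668596165861732 1.9826272165877952 2.092726441235331 mark 3.029273385455159 2.9848476784558566
```

```bash
python3 -m handwheel '[[-0.1,0.2,-4,0.076,0],[0,0,-4,0,0],[0,0,-4,0,0],[0,0,-2.7,0,0],[0,0,0,0,0.6],[0,0,0,0,1],[0,0,0,0,1],[0,0,0,0,1],[0,0,0,0,1],[0,0,0,0,1]]' 15
python3 -c "
from plant import readout;s=readout.read_state();print(s['force'],s['wrist_torque'],s['opening'],s['orientation'],s['tool_pos'])"
```

```text
t: 4.32
tool_pos: [0.512, 0.4018, 0.2579]
orientation: [1.656, 2.669, 0.0]
force: [-0.5, 0.3, 0.1]
opening: 0.0373
gripper_force: 0.0
[-0.45892042  0.30496754  0.12698626] [-0.04286099 -0.08117032  0.01541375] 0.0372769545539695 [1.65626377e+00 2.66941717e+00 2.75959057e-04] [0.51204585 0.4017513  0.25791333]
```

```bash
python3 -m handwheel '[[0,0,0,0,1],[0,0,0,0,1],[0,0,0,0,1],[0,0,0,0,1],[0,0,0,0,1]]' 15
python3 -c "
from plant import readout;s=readout.read_state();print(s['force'],s['wrist_torque'],s['opening'],s['orientation'],s['tool_pos'])"
```

```text
t: 4.95
tool_pos: [0.5116, 0.4014, 0.2576]
orientation: [-1.656, -2.669, 0.003]
force: [-4.5, -2.8, 3.2]
opening: 0.0098
gripper_force: 15.0
[-4.47213214 -2.81180336  3.15755911] [-0.44222016  0.71078482 -0.00207924] 0.009769599722552036 [-1.6558273  -2.66863702  0.0028949 ] [0.51155363 0.40144058 0.25760666]
```

```bash
python3 -m handwheel '[[-0.05,-0.03,0,0.08,1],[0,0,0,0.14,1],[0,0,0,0.14,1],[0,0,0,0.14,1],[0,0,0,0.14,1],[0,0,0,0.14,1],[0,0,0,0.14,1],[0,0,0,0.03,1],[0,0,0,0,1],[0,0,0,0,1]]' 15
python3 -c "
from plant import readout;import numpy as np;s=readout.read_state();print(s['force'],s['wrist_torque'],s['opening'],s['orientation'],s['tool_pos'],2*np.arctan2(s['orientation'][1],s['orientation'][0])%(2*np.pi))"
```

```text
t: 6.2
tool_pos: [0.511, 0.4008, 0.2576]
orientation: [-0.252, -3.129, 0.003]
force: [-6.2, -5.2, 5.7]
opening: 0.0095
gripper_force: 15.0
[-6.24108156 -5.19619213  5.74656977] [-0.92360766  0.83295887  0.02498727] 0.009459580442868109 [-0.25211571 -3.12939103  0.00339924] [0.51102862 0.40078685 0.25758159] 2.9808122564324653
```

```bash
cat > st.py <<'E'
from plant import readout;import numpy as np
s=readout.read_state();o=s['orientation'];np.set_printoptions(precision=4,suppress=True)
print(s['t'],s['force'],s['wrist_torque'],s['opening'],s['tool_pos'],'yaw',2*np.arctan2(o[1],o[0])%(2*np.pi))
E
python3 -m handwheel '[[-0.05,-0.1,0.05,0,1],[0,0,0,0,1],[0,0,0,0,1]]' 15; python3 st.py
python3 -m handwheel '[[0,0,0,0,0.8],[0,0,0,0,0.8],[0,0,0,0,0.8]]'; python3 st.py
```

```text
t: 6.58
tool_pos: [0.5107, 0.4004, 0.2576]
orientation: [-0.252, -3.13, 0.001]
force: [-1.6, 1.6, -3.2]
opening: 0.0099
gripper_force: 15.0
6.575 [-1.5882  1.6078 -3.2249] [0.2462 0.2729 0.0361] 0.00992289902998603 [0.5107 0.4004 0.2576] yaw 2.9809589708938016
t: 6.95
tool_pos: [0.5114, 0.4004, 0.2587]
orientation: [0.252, 3.131, 0.001]
force: [-0.0, -0.8, -0.2]
opening: 0.0186
gripper_force: 0.0
6.95 [-0.0062 -0.7891 -0.1954] [ 0.0323 -0.1399 -0.0402] 0.018604734956422158 [0.5114 0.4004 0.2587] yaw 2.9806293459000206
```

```bash
python3 -m handwheel '[[0,0,0,0,0],[0,0,4,0,0],[0,0,5,0,0],[0,0,0,0,0],[0,0,0,0,0],[0,0,0,0,0]]'; python3 snap.py w3
python3 - <<'E'
from h import *
c=get_calibration("wrist");c["pose"]=np.load("pics/w3.npy")
p=proj(c,[[.5116,.4005,.04]])[0];print(p)
a=cv2.imread("pics/w3.png");x,y=max(0,int(p[0])-130),max(0,int(p[1])-125);print(x,y)
a=a[y:y+200,x:x+260];a=(255*(a/255.)**.7).astype('u1')
cv2.imwrite("pics/w3c.png",cv2.resize(a,None,fx=3,fy=3,interpolation=cv2.INTER_CUBIC))
E
```

```text
t: 7.7
tool_pos: [0.5106, 0.4, 0.3463]
orientation: [-0.252, -3.129, 0.003]
force: [0.2, -0.5, 0.0]
opening: 0.0743
gripper_force: 0.0
{'fovy': 60.69490142931827, 'cx': 253.03191302683823, 'cy': 191.68592498337802, 'dist_coeffs': array([-0.06696728,  0.        ,  0.        ,  0.        ,  0.        ]), 'pose': array([[ 0.1602001 ,  0.95879999,  0.23460288,  0.44617919],
       [ 0.98708188, -0.1550553 , -0.04033877,  0.41163297],
       [-0.00230039,  0.23803453, -0.97125397,  0.32748068],
       [ 0.        ,  0.        ,  0.        ,  1.        ]])}
[0.51067794 0.40003876 0.34626669]
[253.20152901 187.26323615]
123 62
```

View pics/w3c.png

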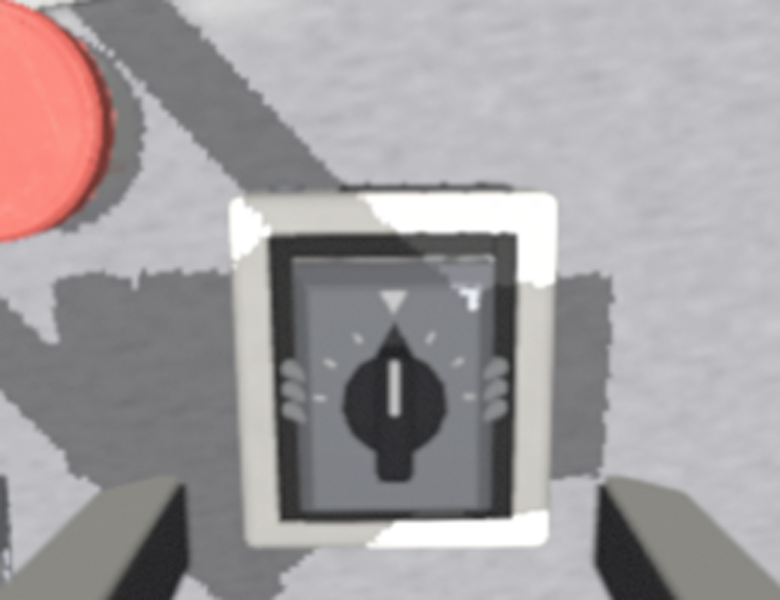

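The pointer tip at (395,325) stands at the mark tip (394,314). The box corners are (229,194), (558,194), (549,547) and (246,547).

Run:
```python
from fit import *
f=lambda p:(np.array(p)+.5)/3-.5+[123,62]
P=np.load("pics/w3.npy")
print(fit(P,f([(229,194),(558,194),(549,547),(246,547)]),(.11,.096),.04,[.511,.4,-.15]))
print(fit(P,f([(267,236),(517,235),(513,519),(281,519)]),(.088,.072),.044,[.511,.4,-.15]))
c["pose"]=P
Q=back(c,f([(395,325),(395,360),(395.3,415),(394,314),(394,480)]),[.078,.087,.087,.067,.087]);k=lambda d:np.arctan2(d[1],d[0])%(2*np.pi)
print(Q,"line",k(Q[1]-Q[2]),k(Q[0]-Q[4]),"mark",k(Q[3,:2]-[.5116,.4005]),"ptr",k(Q[0,:2]-[.5116,.4005]))
```

```text
(array([ 0.5122905 ,  0.40155411, -0.15370644]), array([ 0.1,  0.3, -0.7,  0.9, -0.4, -0.1,  1. , -0.9]))
(array([ 0.51256544,  0.40120946, -0.14888835]), array([ 0.1,  0.5, -0.7,  1.4,  0. , -0.5,  0.5, -1.1]))
[[0.48960864 0.4050196  0.078     ]
 [0.49679105 0.40384648 0.087     ]
 [0.51085592 0.40165437 0.087     ]
 [0.48853426 0.40493928 0.067     ]
 [0.52793074 0.3985624  0.087     ]] line 2.986979467812963 2.9746624859939317 mark 2.9514555917623064 ptr 2.9388978260904497
```

```bash
python3 -m handwheel '[[1.4,-4.5,0,-0.05,0],[1.4,-4.5,0,0,0],[1.4,-4.5,0,0,0],[1.36,-4.6,0,0,0],[0,0,0,0,0],[0,0,0,0,0]]'; python3 snap.py w4
python3 - <<'E'
from h import *
c=get_calibration("wrist");c["pose"]=np.load("pics/w4.npy")
p=proj(c,[[.566,.219,.053]])[0];print(p)
a=cv2.imread("pics/w4.png");x,y=max(0,int(p[0])-100),max(0,int(p[1])-75);print(x,y)
a=a[y:y+150,x:x+200];a=(255*(a/255.)**.6).astype('u1')
cv2.imwrite("pics/w4c.png",cv2.resize(a,None,fx=4,fy=4,interpolation=cv2.INTER_CUBIC))
E
```

```text
t: 8.5
tool_pos: [0.5665, 0.2194, 0.3473]
orientation: [-0.331, -3.123, 0.0]
force: [-0.2, -0.4, 0.2]
opening: 0.0928
gripper_force: 0.0
{'fovy': 60.69490142931827, 'cx': 253.03191302683823, 'cy': 191.68592498337802, 'dist_coeffs': array([-0.06696728,  0.        ,  0.        ,  0.        ,  0.        ]), 'pose': array([[ 2.10022831e-01,  9.49457761e-01,  2.33281741e-01,
         5.02632983e-01],
       [ 9.77696352e-01, -2.03833747e-01, -5.06127170e-02,
         2.34319364e-01],
       [-5.03945575e-04,  2.38708533e-01, -9.71091130e-01,
         3.28491987e-01],
       [ 0.00000000e+00,  0.00000000e+00,  0.00000000e+00,
         1.00000000e+00]])}
[0.56632162 0.21998363 0.34751447]
[251.25908709 188.8183044 ]
151 113
```

View pics/w4c.png

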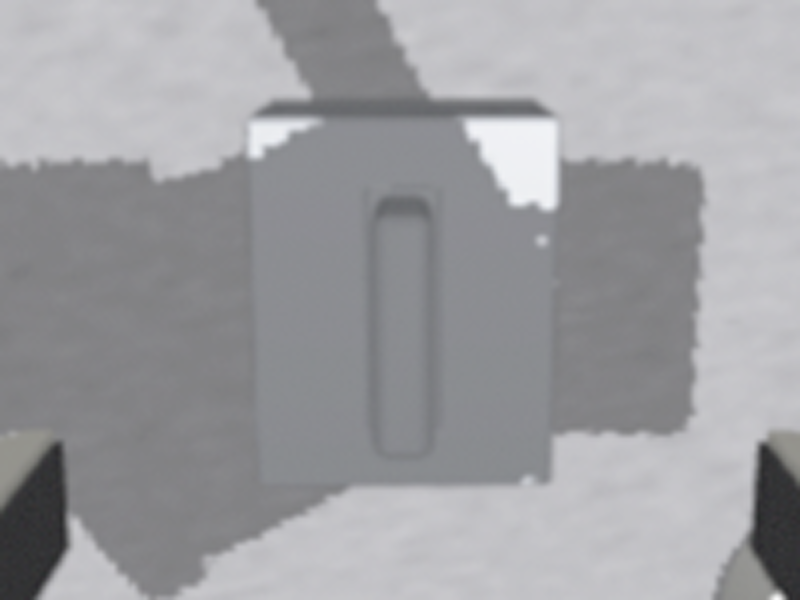

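Cover-top corners are (248,115), (559,115), (552,484) and (261,484), and the fin's top runs from about (372..434, 212) to 457.

Run:
```python
from fit import *
f=lambda p:(np.array(p)+.5)/4-.5+[151,113]
P=np.load("pics/w4.npy")
print(fit(P,f([(248,115),(559,115),(552,484),(261,484)]),(.082,.066),.053,[.566,.219,-.21]))
print(fit(P,f([(375,213),(434,213),(434,458),(372,458)]),(.05,.012),.081,[.566,.219,-.21]))
```

```text
(array([ 0.56634851,  0.21946215, -0.20716014]), array([ 0.4, -0.1, -0.6,  0.2, -0.5,  0.2,  0.7, -0.2]))
(array([ 0.5662164,  0.2193564, -0.2182445]), array([-0.2,  0.4,  0.3,  0.3, -0.5, -0.4,  0.5, -0.3]))
```

```bash
python3 -m handwheel '[[-0.08,-0.07,-4,0,0],[0,0,-4,0,0],[0,0,-2.5,0,0],[0,0,0,0,1],[0,0,0,0,1],[0,0,0,0,1],[0,0,0,0,1],[0,0,0,0,1],[0,0,0,0,1],[0,0,0,0,1]]' 50; python3 -m handwheel '[[0,0,0,0,1],[0,0,0,0,1],[0,0,0,0,1],[0,0,0,0,1]]' 50;python3 st.py
```

```text
t: 9.8
tool_pos: [0.5659, 0.2186, 0.2432]
orientation: [-0.331, -3.124, 0.0]
force: [0.4, 0.1, 0.1]
opening: 0.0276
gripper_force: 0.0
t: 10.3
tool_pos: [0.5658, 0.2186, 0.2431]
orientation: [-0.33, -3.124, 0.0]
force: [0.6, -1.1, -1.4]
opening: 0.0121
gripper_force: 50.0
10.3 [ 0.6023 -1.1481 -1.4004] [ 0.0403 -0.1696 -0.0228] 0.012060114499123982 [0.5658 0.2186 0.2431] yaw 2.9307977042683215
```

```bash
python3 -m handwheel '[[0,0,3,0,1],[0,0,4,0,1],[0,0,4,0,1],[-1.3,4.5,0,0.02,1],[-1.4,4.5,0,0.02,1],[-1.4,4.5,0,0.02,1],[-1.32,4.69,0,0,1],[0,0,0,0,1],[0,0,0,0,1],[0,0,0,0,1]]' 55;python3 st.py
```

```text
t: 11.55
tool_pos: [0.5122, 0.3994, 0.3532]
orientation: [-0.239, -3.132, 0.001]
force: [-0.9, -0.2, -0.8]
opening: 0.0116
gripper_force: 55.0
11.55 [-0.9148 -0.2196 -0.7825] [ 0.0257 -0.1546  0.0677] 0.011616192439106781 [0.5122 0.3994 0.3532] yaw 2.9894135174213723
```

```bash
python3 -m handwheel '[[-0.05,0.1,0,0,1],[0,0,0,0,1],[0,0,-2,0,1],[0,0,-2,0,1],[0,0,-1.4,0,1],[0,0,0,0,1],[0,0,0,0,1]]' 60;python3 st.py
```

```text
t: 12.42
tool_pos: [0.5112, 0.4016, 0.2993]
orientation: [-0.237, -3.132, 0.0]
force: [0.6, 0.3, -0.7]
opening: 0.0119
gripper_force: 60.0
12.425 [ 0.5534  0.3006 -0.6781] [ 0.011  -0.1486  0.0105] 0.01185061249329227 [0.5112 0.4016 0.2993] yaw 2.9908286182488983
```

```bash
python3 -m handwheel '[[0,0,-0.2,0,1],[0,0,0,0,1],[0,0,0,0,1]]' 60;python3 st.py
```

```text
t: 12.8
tool_pos: [0.5114, 0.4014, 0.2977]
orientation: [0.237, 3.132, 0.0]
force: [-0.3, -2.9, 1.7]
opening: 0.0113
gripper_force: 60.0
12.8 [-0.2803 -2.8659  1.7063] [-0.6798 -0.1979  0.0269] 0.011296396689641528 [0.5114 0.4014 0.2977] yaw 2.990688350413114
```

```bash
python3 -m handwheel '[[0,-0.1,0,0,1],[0,0,-0.2,0,1],[0,0,0,0,1],[0,0,0,0,1]]' 60;python3 st.py; python3 -m handwheel '[[0,0,-0.2,0,1],[0,0,0,0,1],[0,0,0,0,1]]' 60;python3 st.py
```

```text
t: 13.3
tool_pos: [0.5113, 0.4008, 0.2959]
orientation: [0.236, 3.132, 0.001]
force: [-0.2, -0.7, 6.0]
opening: 0.0118
gripper_force: 60.0
13.3 [-0.2307 -0.6506  5.9605] [-0.1916 -0.1116  0.0036] 0.011786127990964037 [0.5113 0.4008 0.2959] yaw 2.990913475512602
t: 13.68
tool_pos: [0.5115, 0.4009, 0.2947]
orientation: [0.236, 3.131, 0.002]
force: [0.1, -1.4, 9.3]
opening: 0.0117
gripper_force: 60.0
13.675 [ 0.0649 -1.3845  9.3037] [-0.3066  0.0731  0.0217] 0.011661482435244981 [0.5115 0.4009 0.2947] yaw 2.9908352417968027
```

```bash
python3 -m handwheel '[[0,-0.03,-0.2,0,1],[0,0,-0.2,0,1],[0,0,0,0,1],[0,0,0,0,1]]' 60;python3 st.py; python3 -m handwheel '[[0,0,-0.2,0,1],[0,0,-0.1,0,1],[0,0,0,0,1],[0,0,0,0,1]]' 60;python3 st.py
```

```text
t: 14.18
tool_pos: [0.5107, 0.4001, 0.2875]
orientation: [-0.236, -3.131, 0.002]
force: [1.1, 1.5, -6.4]
opening: 0.0116
gripper_force: 60.0
14.175 [ 1.1069  1.5216 -6.449 ] [ 0.3953 -0.4631  0.0037] 0.011635993168338622 [0.5107 0.4001 0.2875] yaw 2.990826355628773
t: 14.68
tool_pos: [0.5111, 0.4003, 0.2864]
orientation: [-0.236, -3.133, -0.0]
force: [-1.1, 1.5, -0.3]
opening: 0.012
gripper_force: 60.0
14.675 [-1.117   1.5121 -0.3172] [0.1131 0.1763 0.0275] 0.01195395341327973 [0.5111 0.4003 0.2864] yaw 2.9908869730724112
```

```bash
python3 -m handwheel '[[0,0,-0.2,0,1],[0,0,-0.2,0,1],[0,0,0,0,1],[0,0,0,0,1]]' 60;python3 st.py
```

```text
t: 15.18
tool_pos: [0.5113, 0.4003, 0.2839]
orientation: [0.237, 3.132, 0.001]
force: [-5.6, -3.4, 10.5]
opening: 0.0116
gripper_force: 60.0
15.175 [-5.5867 -3.4315 10.5067] [-0.4912  0.9983  0.0692] 0.011609424897173457 [0.5113 0.4003 0.2839] yaw 2.990809551911628
```

```bash
python3 -m handwheel '[[-0.04,-0.03,-0.15,0,1],[0,0,0,0,1],[0,0,0,0,1]]' 60;python3 st.py
python3 - <<'E'
from h import *
a=read_camera("scene")[:,:,::-1];cv2.imwrite("pics/s1.png",cv2.resize(a[130:300,180:360],None,fx=3.3,fy=3.3,interpolation=cv2.INTER_CUBIC))
E
```

```text
t: 15.55
tool_pos: [0.5111, 0.4002, 0.2833]
orientation: [0.236, 3.131, 0.002]
force: [-6.9, -3.4, 14.6]
opening: 0.0115
gripper_force: 60.0
15.55 [-6.9368 -3.3583 14.5937] [-0.5823  1.1266  0.0091] 0.011463410658008022 [0.5111 0.4002 0.2833] yaw 2.9908741204776397
```

View pics/s1.png

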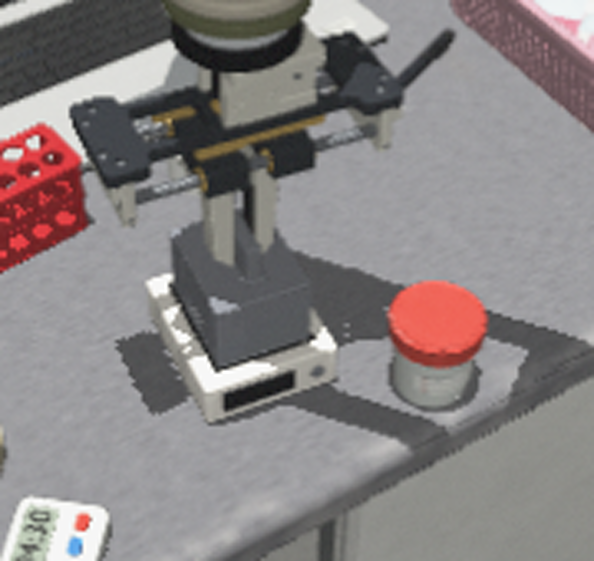

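The cover sits level and low on the mixer, and the bystanders I can see (cup, timer) look undisturbed. I'll press a little harder.

```bash
python3 -m handwheel '[[-0.06,-0.03,-0.12,0,1],[0,0,-0.1,0,1],[0,0,0,0,1],[0,0,0,0,1]]' 60;python3 st.py; python3 -m handwheel '[[0,0,0,0,1],[0,0,0,0,1],[0,0,0,0,1],[0,0,0,0,1],[0,0,0,0,1],[0,0,0,0,1],[0,0,0,0,1],[0,0,0,0,1]]' 60;python3 st.py
```

```text
t: 16.1
tool_pos: [0.5109, 0.4001, 0.2832]
orientation: [0.236, 3.129, 0.004]
force: [-9.2, -5.6, 25.6]
opening: 0.0114
gripper_force: 60.0
16.1 [-9.2233 -5.6079 25.5706] [-1.2042  1.8019  0.0456] 0.011436806346837976 [0.5109 0.4001 0.2832] yaw 2.9908315438102977
t: 17.1
tool_pos: [0.5109, 0.4001, 0.2832]
orientation: [0.236, 3.129, 0.004]
force: [-10.1, -4.1, 24.9]
opening: 0.0114
gripper_force: 60.0
17.1 [-10.0584  -4.1132  24.917 ] [-1.1402  1.8764  0.0133] 0.011417693721087734 [0.5109 0.4001 0.2832] yaw 2.9908381823323844
```

Steady 25 N down, cover bottomed on the seal.

```bash
python3 -c "
from plant import job;print(job.close_job())"
```

```text
the job is handed in; nothing more can be done
None
```

The job is handed in: the knob points at the mark, and the cover's catches appear to have snapped in (the force dropped as expected, but I did not see the windows). The arm is still gripping the fin and pressing at about 25 N, and I touched none of the bystanders.

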